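# Cover the tube tray with its lid

## Robot

A 7-joint arm with a two-finger parallel gripper is mounted at the origin on a cart in front of the work surface, level with it; the furniture and walls round the work are solid. World frame = base frame: x ahead of the robot, y to its left, z up, the work surface at z = 0. Lengths are in m, angles in rad, forces in N, time in s.
With the tool pointing down it reaches from about 0.35 to 0.775 m from the base axis. Payload 3.1 kg.
Tool frame: the origin (TCP) lies midway between the tips of the shut fingers; the grasp point (between the pads) lies robot.pinch_z behind it (robot.pinch_z is the distance from the TCP to the grasp point, in m); z points along the fingers, y is the line along which they close (so a half turn about z gives the same grasp; the last joint's range is limited). The gripper opens to 85 mm and grips with 20 to 120 N. Pads are 22 mm wide; open, the fingers measure 114 mm over their backs; the gripper's body (76 mm by 85 mm) begins 54 mm behind the grasp point. The pads swing forward as they close: fully open they stand 13 mm farther back than shut.
Start: joints at [-1.23, 0.311, 0.014, 1.512, -0.004, 1.319, -0.027], TCP at [0.205, 0.51, 0.231] pointing down, gripper open.
Joint ranges: [-2.7, 2.7], [-0.3, 1.91], [-1.27, 1.3], [0.12, 2.57], [-1.44, 4.58], [0.2, 2.03], [-3.05, 3.05]. Speed limits (rad/s): [2.79, 2.79, 3.14, 3.14, 3.14, 3.14, 3.14].

## Interface

Orientations are given as [roll, pitch, yaw] about the fixed x, y, z axes, in that order (R = Rz(yaw) Ry(pitch) Rx(roll)).
In Python, from cell import robot, eyes gives the robot as it stands. The module is installed in compiled form; this text tells all that it offers.
- The arm moves only by the tool step_arm, never from a script. Its argument "series" is a list that holds one entry, the list of rows, each a list of 5 numbers: the shift along the tool's x, y, z in m, then the turn about the tool's z in degrees, then the closure in counts, from 0 (fully open) to 255 (shut). A call has 1 to 8 rows; each row is the pose to reach, as a shift and turn from the pose commanded when the call began, along the tool's axes at that moment; what a row does not reach only later rows make up. A row lasts 1/8 s, in which the tool goes at most 62.5 mm and 10.7 degrees, less where a joint would pass 70% of its speed; a pose out of reach is approached as far as the arm can. A call with a gripper value outside its range is refused whole. The fingers move at their own pace and stop on an object; "newtons" is the grip in N (left out, the last holds). Time passes only in rows, so rows that repeat a pose let the fingers close. It gives the time, the measured TCP pose, the force, the opening and the grip force at its end, in the units of the state.
- robot.state(): the state, without advancing time (a new reading comes with each control period).
- eyes.capture(name): name is "side" or "top"; returns (picture, depth): 420x560x3 uint8, red, green, blue; 420x560 float32, m along the optical axis (not along the pixel's ray), 0 where there is no reading.
- eyes.camera_model(name): a dict with "intrinsics" (3x3 intrinsics, pixels), "distortion" ([k1, k2, p1, p2, k3] as OpenCV has them; the pictures are not rectified), "eye" and "orientation" of the camera in the world. Camera axes: x right, y up, looking along -z (the intrinsics and any distortion apply to the point x, -y, -z); pixel columns grow to the right and rows downward; lengths in m; the calibration is good to about 2 mm. A picture is of the moment at which its call begins. camera_model takes no time and is no camera call.
- robot.hand_in(): hands the job in; it is judged then, once.
The state is a dict: "t": time; "q": joint angles; "joint_velocities": joint speeds; "joint_torque": joint torques, N m; "ee_pos": TCP position; "tool_rot": TCP orientation; "ft_force": force on the tool from outside, world axes, zero at the start; "wrist_torque": the same for the moment, N m; "finger_gap": finger opening in m; "gripper_force": force on a finger pad.
Only numpy, scipy, OpenCV 4.12 (cv2) and the standard library are available. Lean on these libraries where they do the work, as an engineer would, in place of code of your own. Each camera call takes 0.05 s, during which the arm holds its last target. There are 200 camera calls.

## Task

Cover the oblong steel tray that holds two tubes: take the lid of the same oblong shape by its handle, set it down on the tray (do not drop it) so that it lies flat on the rim, square with it and centred, and let go. Leave the square lid and the square dish where they are.

Things in the scene. Friction and masses are not known exactly. Their poses are not given: they have to be found in the camera images.
- oblong_tray_rim (a point): oblong steel tray, open, two capped tubes lying in it; 140 x 94 mm over its flat rim, 40 mm high, opening 118 x 72 mm. Point: centre of the opening at rim height, 40 mm above the table. x along the long side, y the short side, z up; a half turn is the same. Loose, about 0.6 kg.
- oblong_lid_grip (a point): the lid that fits: steel plate 146 x 100 x 3 mm on four 5 mm feet, black bridge handle on top. Point: centre of the handle bar (66 long, 14 wide, 14 high; 18 mm free beneath), 25 mm above the plate's top, 33 mm above the soles. x along bar and long side, z up; a half turn is the same. Seated, the feet hang in the opening (10 mm play) and the point is 28 mm above the rim point. About 0.3 kg.
- square_lid_grip (a point): the wrong lid: square, 94 x 94 mm, otherwise made like the oblong one, with the same handle; this point is the centre of its handle's bar, 33 mm above the table. Leave it.
- square_dish_rim (a point): the square steel dish, empty, 88 x 88 mm over its rim, 40 mm high; this point is the centre of its opening at rim height. Leave it.
Mind the look-alikes: they are no part of the job. Leave any yellow look-alike of the part that bears oblong_lid_grip alone.

How it is judged:
By the outcome, as a careful person would: the job done as asked, in the order asked, and still so for the second after the job is handed in, with the robot touching nothing.
It also fails if it takes over 32 s, if anything falls off the work surface, if the arm or the gripper's body presses on something with over 40 N, if the wrist force passes 120 N, or if a joint passes its speed limit or range.

## Working session

There is one attempt and no reset: what is moved stays moved. The work goes in short steps, Python scripts to look and compute and a tool call to move; the robot and the scene stay as the last step left them, time stands still between calls to the robot, and variables do not carry over. Pictures are saved under pics/ and viewed, at most 12 in all, crops included, and the job is handed in when it is done.

Besides the shell and the picture viewer there is one more tool, called after "Call:" as name([rows], argument=value, ...), one row to a line, values as JSON. step_arm: Moves the arm, as the interface text tells. Its arguments: {"type":"object","properties":{"series":{"type":"array","items":{"type":"array","items":{"type":"array","items":{"type":"number"}}}},"newtons":{"type":"number"}},"required":["series"]}

```bash
mkdir -p pics
python3 - <<'E'
from cell import robot, eyes
import cv2,numpy as np
print(robot.state(), robot.pinch_z)
for n in("top","side"):
    p,d=eyes.capture(n); cv2.imwrite(f"pics/{n}0.png",p[:,:,::-1]); np.save(f"pics/{n}0d.npy",d)
    print(n,eyes.camera_model(n))
E
```

```text
{'t': 0.0, 'q': array([-1.22970594,  0.31170551,  0.01399701,  1.51308025, -0.00441354,
        1.31919893, -0.02716735]), 'joint_velocities': array([-0.00063495, -0.00046394, -0.00011227,  0.00012257, -0.00087404,
       -0.00057863,  0.0007283 ]), 'joint_torque': array([-1.05773636e-04, -3.79914308e+01,  1.45893898e-01, -2.30589795e+01,
        1.22669013e-02,  1.36976817e-02, -3.01354355e-06]), 'ee_pos': array([0.20514161, 0.50951265, 0.23022279]), 'tool_rot': array([-3.13923303e+00,  8.46655719e-05,  2.75890353e+00]), 'ft_force': array([-0.24928004,  0.40871068, -0.41514438]), 'wrist_torque': array([0.02568125, 0.00094516, 0.02036686]), 'gripper_force': 0.0, 'finger_gap': 0.08518205708893288} 0.0187
top {'intrinsics': array([[467.91832652,   0.        , 281.2160699 ],
       [  0.        , 467.91832652, 204.64234581],
       [  0.        ,   0.        ,   1.        ]]), 'distortion': array([0.01964081, 0.        , 0.        , 0.        , 0.        ]), 'eye': array([-0.18398585,  0.4964629 ,  1.48803539]), 'orientation': array([ 0.49524681,  0.00355907, -1.91406662])}
side {'intrinsics': array([[425.63271825,   0.        , 274.7014274 ],
       [  0.        , 425.63271825, 208.13446984],
       [  0.        ,   0.        ,   1.        ]]), 'distortion': array([0.01371891, 0.        , 0.        , 0.        , 0.        ]), 'eye': array([-0.23910664,  1.35175164,  0.72616752]), 'orientation': array([ 1.11466288, -0.02496689, -2.51377948])}
```

View pics/top0.png

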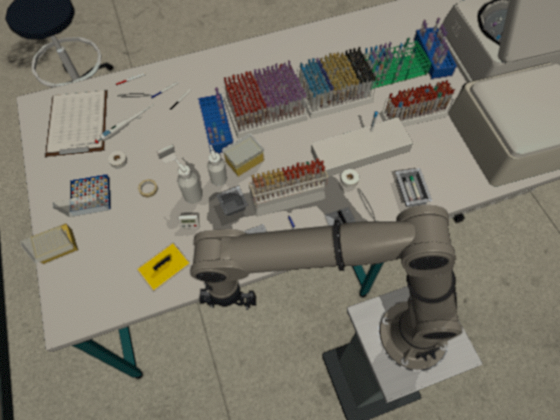

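View pics/side0.png

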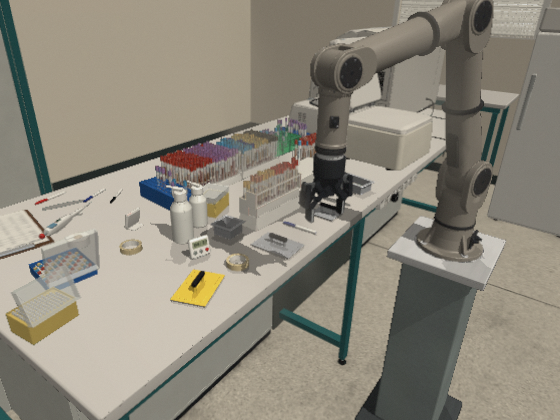

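The top view shows the tray with two tubes near (410,187), the square dish near (230,203) and the yellow look-alike at (163,265). The side view shows one steel lid at (277,243) and something under the gripper near (325,212). I'll enlarge both.

```bash
cat > h.py <<'E'
import numpy as np,cv2
from scipy.spatial.transform import Rotation as R
from cell import robot,eyes
def ray(n,px):
    m=eyes.camera_model(n); u=cv2.undistortPoints(np.array(px,float).reshape(-1,1,2),m["intrinsics"],m["distortion"])[:,0]
    d=np.c_[u[:,0],-u[:,1],-np.ones(len(u))]@R.from_euler("xyz",m["orientation"]).as_matrix().T
    return m["eye"],d
def onz(n,px,z):
    e,d=ray(n,px); return e+d*((z-e[2])/d[:,2])[:,None]
def proj(n,P):
    m=eyes.camera_model(n); c=(np.array(P,float).reshape(-1,3)-m["eye"])@R.from_euler("xyz",m["orientation"]).as_matrix()
    return cv2.projectPoints(c*[1,-1,-1],np.zeros(3),np.zeros(3),m["intrinsics"],m["distortion"])[0][:,0]
E
python3 - <<'E'
from h import *
a=cv2.imread("pics/top0.png")[150:300,220:440]; b=cv2.imread("pics/side0.png")[165:285,200:390]
a=cv2.resize(a,(440,300),interpolation=2); a=cv2.resize(a,(798,544)); cv2.imwrite("pics/ta.png",a)
b=cv2.resize(b,(798,504),interpolation=2); cv2.imwrite("pics/sa.png",b)
print(onz("top",[[410,187],[258,232],[345,200],[230,203],[163,265]],.02).round(3)); print(onz("side",[[277,243],[325,212],[228,230],[355,185],[198,288]],.02).round(3))
E
```

```text
[[ 0.475 -0.23   0.02 ]
 [ 0.49   0.346  0.02 ]
 [ 0.505  0.013  0.02 ]
 [ 0.633  0.404  0.02 ]
 [ 0.483  0.682  0.02 ]]
[[ 0.436  0.378  0.02 ]
 [ 0.427  0.085  0.02 ]
 [ 0.617  0.412  0.02 ]
 [ 0.456 -0.222  0.02 ]
 [ 0.466  0.703  0.02 ]]
```

View pics/ta.png

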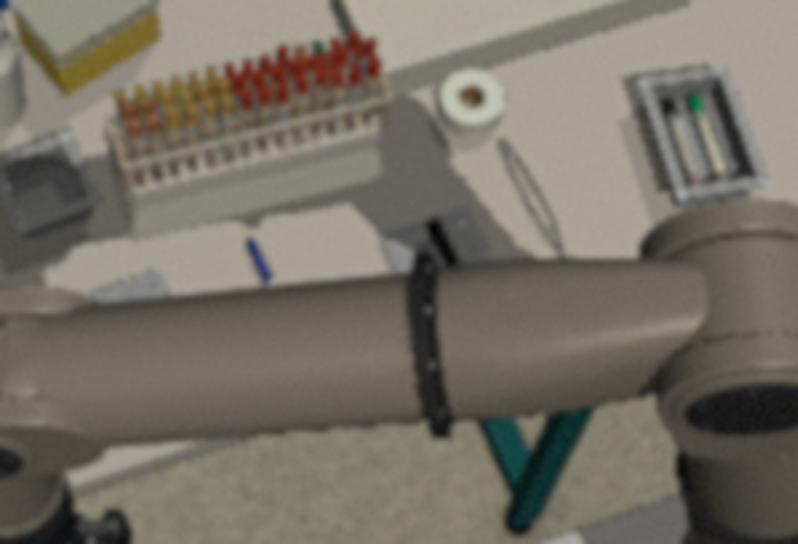

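View pics/sa.png

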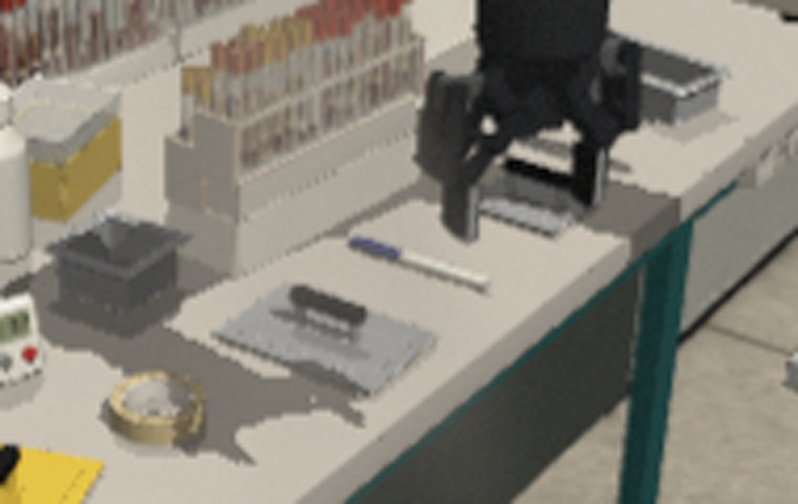

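The oblong lid is at side (277,243), about world (0.44,0.38). The square lid is under the arm, at about (0.43,0.08). The tray is at about (0.47,-0.23). Next I'll rectify both regions onto their planes.

```bash
cat >> h.py <<'E'
def rect(n,img,c,z,h=.11,s=.0005):
    k=int(2*h/s); g=np.arange(k)*s-h
    X,Y=np.meshgrid(c[0]+g,c[1]+g)   # col=x,row=y
    p=proj(n,np.c_[X.ravel(),Y.ravel(),np.full(X.size,z)]).reshape(k,k,2).astype(np.float32)
    return cv2.remap(img,p[...,0],p[...,1],cv2.INTER_LINEAR)
E
python3 - <<'E'
from h import *
t=cv2.imread("pics/top0.png"); s=cv2.imread("pics/side0.png")
L=rect("side",s,(.44,.38),.008,.1); A=rect("top",t,(.475,-.23),.04,.1)
cv2.imwrite("pics/r0.png",np.hstack([L,A]))
E
```

```text
(no output)
```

View pics/r0.png

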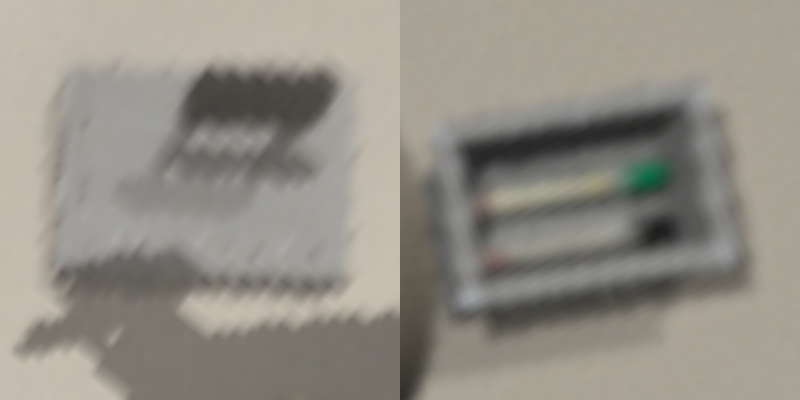

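The left panel shows the lid, 147x100 mm, with corners near (62,70) and (348,280), so it is the oblong one. The right panel shows the tray rim turned about -10° with its centre near (590,200). Now I'll fit both numerically.

```bash
cat >> h.py <<'E'
def fit(mask,c,h,s=.0005,k=5):
    mask=cv2.morphologyEx(mask.astype(np.uint8)*255,cv2.MORPH_OPEN,np.ones((k,k)))
    cs=cv2.findContours(mask,cv2.RETR_EXTERNAL,cv2.CHAIN_APPROX_NONE)[0]
    if not cs: return None
    q=max(cs,key=cv2.contourArea); (u,v),(w,l),a=cv2.minAreaRect(q)
    if w<l: w,l,a=l,w,a+90
    return np.round([c[0]-h+u*s,c[1]-h+v*s,w*s,l*s,(a+90)%180-90,cv2.contourArea(q)*s*s/(w*l*s*s)],4)
E
python3 - <<'E'
from h import *
t=cv2.imread("pics/top0.png"); s=cv2.imread("pics/side0.png")
c=(.44,.38)
L=rect("side",s,c,.008,.1); H=cv2.cvtColor(L,cv2.COLOR_BGR2HSV); b=L[...,2].astype(int)-L[...,0]
print("b-r table/plate/shadow",b[20,20],b[200,80],b[370,200],b[110,250])
for th in(10,13,16):
    m=(b<th); print(th,fit(m,c,.1))
B=rect("side",s,c,.040,.1); g=B.max(2)
for th in(70,80,90): m=g<th; m[250:]=0; print("bar",th,fit(m,c,.1))
c2=(.475,-.23); A=rect("top",t,c2,.04,.1); b=A[...,2].astype(int)-A[...,0]; g=A.max(2)
print("tray b",b[20,20],b[200,325],b[350,300])
for th in(6,9,12):
    m=(b<th); m[:,:25]=0; print(th,fit(m,c2,.1))
cv2.imwrite("pics/mk.png",np.hstack([((L[...,2].astype(int)-L[...,0])<13)*255,(B.max(2)<80)*255,(b<9)*255]))
E
```

```text
b-r table/plate/shadow 20 4 14 9
10 [0.4422 0.3699 0.1463 0.107  0.7957 0.9146]
13 [0.442  0.3737 0.1492 0.1186 1.4688 0.8936]
16 [0.446  0.3955 0.187  0.168  0.     0.7445]
bar 70 [ 4.160e-01  3.795e-01  2.000e-03  2.000e-03 -9.000e+01  1.000e+00]
bar 80 [0.4366 0.3756 0.0628 0.0204 2.5448 0.76  ]
bar 90 [0.4369 0.3769 0.0668 0.0251 2.1409 0.7541]
tray b 19 5 20
6 [ 0.4648 -0.2286  0.1486  0.0994 -9.5095  0.9185]
9 [ 0.4645 -0.2275  0.1516  0.1045 -9.8193  0.9183]
12 [ 0.4647 -0.2261  0.1551  0.1102 -9.5601  0.9157][ WARN:0@1.178] global loadsave.cpp:1063 imwrite_ Unsupported depth image for selected encoder is fallbacked to CV_8U.
```

```bash
python3 -c "
import cv2;a=cv2.imread('pics/mk.png');cv2.imwrite('pics/mk2.png',cv2.resize(a,(798,266)))"
```

```text
(no output)
```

View pics/mk2.png

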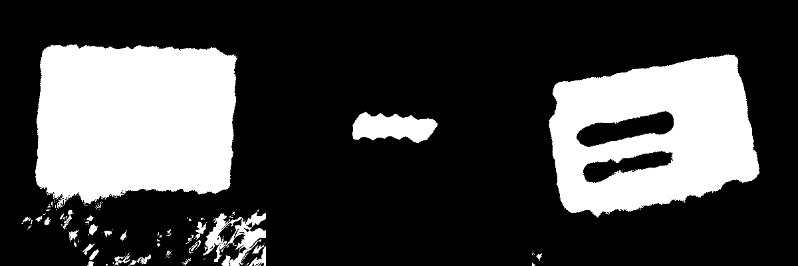

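Call:
step_arm([
  [[-0.035,-0.005,0.0,-3,0],[-0.08,-0.012,0.005,-7,0],[-0.13,-0.02,0.02,-11,0],[-0.18,-0.028,0.04,-16,0],[-0.225,-0.035,0.07,-20,0],[-0.26,-0.04,0.095,-23.4,0],[-0.271,-0.042,0.11,-23.4,0],[-0.271,-0.042,0.11,-23.4,0]],
], newtons=40)

```text
t: 1.1
ee_pos: [0.4399, 0.3695, 0.1199]
tool_rot: [-3.14, -0.003, -3.117]
ft_force: [0.0, 0.7, 0.6]
finger_gap: 0.0854
gripper_force: 0.0
```

Run:
```python
from h import *
print(robot.state())
t=eyes.capture("top")[0][...,::-1].copy(); s=eyes.capture("side")[0][...,::-1].copy()
cv2.imwrite("pics/top1.png",t); cv2.imwrite("pics/side1.png",s)
c=(.47,-.23); A=rect("top",t,c,.04,.1); B=rect("side",s,c,.04,.1); D=rect("side",s,(.44,.37),.008,.1);E=rect("top",t,(.44,.37),.008,.1)
cv2.imwrite("pics/r1.png",cv2.resize(np.vstack([np.hstack([A,B]),np.hstack([E,D])]),(600,600)))
```

```text
{'t': 1.1, 'q': array([-0.78069443,  0.44555738,  0.07286332,  1.60388302, -0.03603775,
        1.0970465 ,  0.89658129]), 'joint_velocities': array([-0.03200718, -0.03228594, -0.03503641, -0.02968291, -0.01124566,
        0.00734969, -0.00129747]), 'joint_torque': array([ 1.23562139e+00, -4.12223375e+01,  1.61988337e+00, -2.08790177e+01,
        1.77433142e-01, -8.42455099e-02,  3.96707549e-02]), 'ee_pos': array([0.43993315, 0.36949991, 0.11985553]), 'tool_rot': array([-3.13983224, -0.00321074, -3.11744853]), 'ft_force': array([0.02811048, 0.67515135, 0.61679032]), 'wrist_torque': array([-0.00839565, -0.00769046,  0.00362835]), 'gripper_force': 0.0, 'finger_gap': 0.0853890707113085}
```

View pics/r1.png

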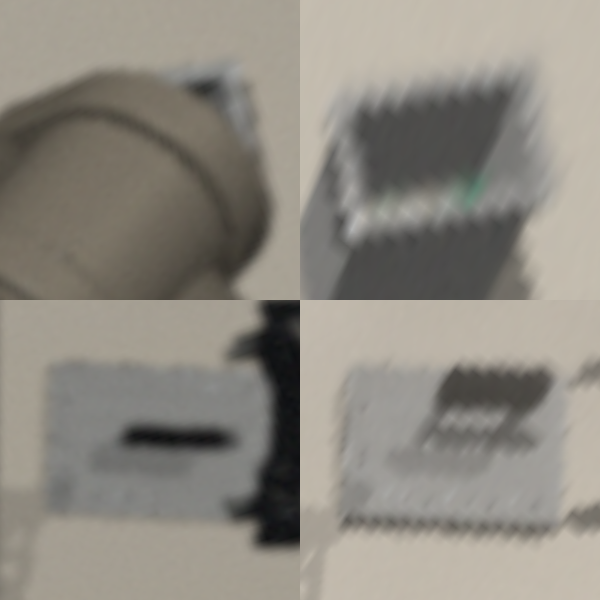

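Top left: the arm hides most of the tray. Top right: the tray seen from the side, rim corners near (338,95), (535,70), (548,205) and (350,235). Bottom: the lid is clear in both views, with its bar at (180,437) in the top view.

Run:
```python
from h import *
t=cv2.imread("pics/top1.png"); s=cv2.imread("pics/side1.png"); t0=cv2.imread("pics/top0.png")
br=lambda A:A[...,2].astype(int)-A[...,0]
c=(.44,.37)
for n,i in(("side",s),("top",t)):
  for th in(9,11): print(n,"plate",fit(br(rect(n,i,c,.008,.1))<th,c,.1))
g=rect("top",t,c,.04,.1).max(2); 
for th in(50,60,75):
  m=g<th; m[:,350:]=0; print("bar top",fit(m,c,.1))
# tray: ray-cast far edges, in a frame turned with the tray
c2=(.467,-.231); a=np.deg2rad(-9.6); u=np.arange(-.1,.1,.0005); Rm=np.array([[np.cos(a),-np.sin(a)],[np.sin(a),np.cos(a)]])
for n,i in(("top",t0),("side",s)):
  for ax,w in((0,.03),(1,.05)):
    pr=[]
    for v in np.linspace(-w,w,41):
      q=np.c_[u,u*0+v] if ax==0 else np.c_[u*0+v,u]
      P=q@Rm.T+c2; p=proj(n,np.c_[P,u*0+.04]).astype(np.float32)
      pr.append(cv2.remap(i,p[:,:1],p[:,1:],1)[:,0].astype(int))
    m=np.median(pr,0); k=slice(8,-8,4)
    idx=[j for j in range(0,400,6) if 0.04*(1-ax)+.025*ax<abs(u[j])<.095]
    print(n,"xy"[ax],[(int(round(u[j]*1000)),int(m[j].mean()),int(m[j,2]-m[j,0])) for j in idx])
```

```text
side plate [0.4421 0.3678 0.145  0.1019 1.8224 0.9319]
side plate [0.4421 0.3681 0.1471 0.1053 1.693  0.949 ]
top plate [0.4548 0.352  0.1695 0.164  0.     0.658 ]
top plate [0.4542 0.3525 0.1705 0.165  0.     0.6692]
bar top [ 5.008e-01  3.548e-01  1.575e-01  2.750e-02 -9.000e+01  4.622e-01]
bar top [ 4.990e-01  3.548e-01  1.585e-01  3.100e-02 -9.000e+01  4.522e-01]
bar top [ 4.975e-01  3.548e-01  1.605e-01  3.400e-02 -9.000e+01  4.669e-01]
top x [(-94, 101, 18), (-91, 100, 18), (-88, 99, 19), (-85, 99, 18), (-82, 97, 15), (-79, 96, 11), (-76, 95, 5), (-73, 98, 2), (-70, 112, 1), (-67, 127, 3), (-64, 134, 3), (-61, 127, 2), (-58, 111, 4), (-55, 94, 7), (-52, 87, 9), (-49, 95, 8), (-46, 107, 7), (-43, 116, 8), (41, 72, -5), (44, 78, 0), (47, 82, 2), (50, 86, 1), (53, 89, 2), (56, 97, 2), (59, 111, 1), (62, 126, 3), (65, 131, 3), (68, 129, 4), (71, 124, 8), (74, 125, 12), (77, 138, 17), (80, 152, 19), (83, 159, 20), (86, 161, 20), (89, 160, 19), (92, 160, 19)]
top y [(-94, 160, 20), (-91, 160, 19), (-88, 160, 19), (-85, 160, 20), (-82, 159, 19), (-79, 159, 19), (-76, 160, 19), (-73, 1
[... 1080 characters left out ...]
 185, 20), (92, 185, 20)]
side y [(-94, 185, 20), (-91, 185, 20), (-88, 185, 21), (-85, 185, 21), (-82, 185, 21), (-79, 185, 21), (-76, 185, 21), (-73, 185, 21), (-70, 185, 21), (-67, 185, 21), (-64, 185, 20), (-61, 184, 20), (-58, 182, 18), (-55, 179, 17), (-52, 175, 16), (-49, 167, 12), (-46, 159, 11), (-43, 147, 7), (-40, 133, 5), (-37, 117, 3), (-34, 100, 3), (-31, 90, 2), (-28, 81, 2), (26, 117, 4), (29, 130, 6), (32, 138, 5), (35, 141, 5), (38, 142, 4), (41, 139, 4), (44, 129, 5), (47, 115, 3), (50, 97, 3), (53, 85, 2), (56, 77, 3), (59, 76, 2), (62, 76, 2), (65, 76, 2), (68, 76, 2), (71, 75, 1), (74, 76, 2), (77, 76, 2), (80, 76, 1), (83, 77, 2), (86, 77, 2), (89, 77, 2), (92, 76, 3)]
```

Call:
step_arm([
  [[-0.003,-0.0035,0.03,0,0],[-0.003,-0.0035,0.065,0,0],[-0.003,-0.0035,0.09,0,0],[-0.003,-0.0035,0.103,0,0],[-0.003,-0.0035,0.103,0,0],[-0.003,-0.0035,0.103,0,150],[-0.003,-0.0035,0.103,0,255],[-0.003,-0.0035,0.103,0,255]],
], newtons=60)

```text
t: 2.2
ee_pos: [0.4447, 0.367, 0.0191]
tool_rot: [3.141, 0.001, -3.116]
ft_force: [1.3, 0.5, -0.8]
finger_gap: 0.0326
gripper_force: 0.0
```

Call:
step_arm([
  [[0,0,0,0,255],[0,0,0,0,255],[0,0,-0.01,0,255],[0,0,-0.03,0,255],[0,0,-0.06,0,255],[0,0,-0.1,0,255],[0,0,-0.13,0,255],[0,0,-0.13,0,255]],
])

```text
t: 3.2
ee_pos: [0.4457, 0.368, 0.151]
tool_rot: [3.137, 0.005, -3.116]
ft_force: [0.2, -0.9, -3.0]
finger_gap: 0.0129
gripper_force: 58.6
```

Run:
```python
from h import *
st=robot.state();print(st)
t=eyes.capture("top")[0][...,::-1].copy(); s=eyes.capture("side")[0][...,::-1].copy()
cv2.imwrite("pics/top2.png",t); cv2.imwrite("pics/side2.png",s)
z=st["ee_pos"][2]-.0165+.008; c=(.443,.366); br=lambda A:A[...,2].astype(int)-A[...,0]
for n,i in(("top",t),("side",s)):
  for th in(9,11): print(n,"plate",fit(br(rect(n,i,c,z,.1))<th,c,.1))
cv2.imwrite("pics/r2.png",np.hstack([rect("top",t,c,z,.1),rect("side",s,c,z,.1)]))
```

```text
{'t': 3.2, 'q': array([-0.77555597,  0.41707603,  0.07701228,  1.56488981, -0.03433505,
        1.15468733,  0.90505859]), 'joint_velocities': array([ 0.00121241,  0.04217707, -0.00403255,  0.06788173, -0.00068434,
       -0.01493645, -0.00121759]), 'joint_torque': array([-2.62663263e-02, -4.37462854e+01,  8.31549838e-01, -2.30775440e+01,
        1.07807139e-02,  1.97401335e-01, -4.05303479e-03]), 'ee_pos': array([0.44570155, 0.36801374, 0.15096916]), 'tool_rot': array([ 3.13748192,  0.00471729, -3.11590477]), 'ft_force': array([ 0.2321594 , -0.87577218, -3.02689488]), 'wrist_torque': array([-0.05312962, -0.02925917, -0.00892868]), 'gripper_force': 58.64752113819122, 'finger_gap': 0.012884499207167333}
top plate [0.4592 0.3637 0.1721 0.1521 2.0826 0.6487]
top plate [0.4586 0.3637 0.1726 0.1548 1.7788 0.6591]
side plate [0.4252 0.3872 0.1622 0.1237 1.5802 0.5517]
side plate [  0.4426   0.3564   0.2223   0.1618 -76.56     0.4907]
```

View pics/r2.png

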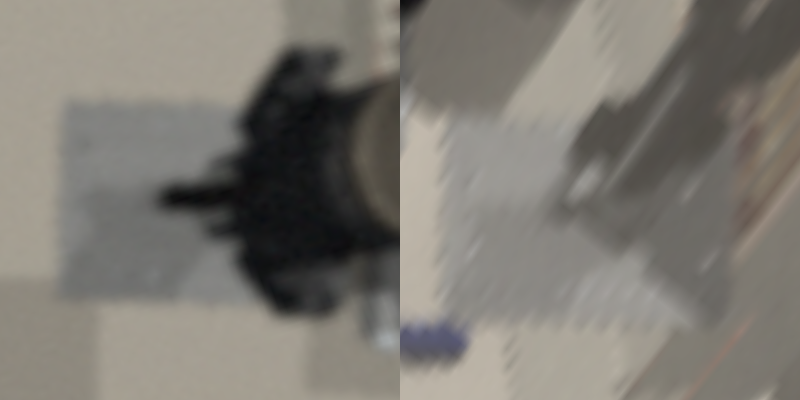

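The grip holds and the lid hangs level, with a weight of about 3 N. Its centre is within about 2 mm of the tool. Carrying it over now.

Call:
step_arm([
  [[0,-0.01,-0.02,0,255],[0,-0.03,-0.04,0,255],[0,-0.065,-0.05,0,255],[-0.001,-0.105,-0.05,0,255],[-0.002,-0.15,-0.05,0,255],[-0.002,-0.195,-0.05,0,255],[-0.003,-0.24,-0.05,0,255],[-0.003,-0.285,-0.05,0,255]],
])

```text
t: 4.3
ee_pos: [0.4529, 0.08, 0.196]
tool_rot: [-3.14, -0.004, -3.116]
ft_force: [1.5, 0.6, -1.6]
finger_gap: 0.0125
gripper_force: 58.7
```

Call:
step_arm([
  [[0,-0.045,0,1,255],[-0.001,-0.09,0,3,255],[-0.001,-0.135,0,5,255],[-0.002,-0.18,0,7,255],[-0.002,-0.225,0,9,255],[-0.003,-0.265,0,11,255],[-0.003,-0.295,0,11.1,255],[-0.003,-0.316,0,11.1,255]],
])

```text
t: 5.3
ee_pos: [0.4638, -0.2352, 0.1958]
tool_rot: [3.142, -0.005, 2.971]
ft_force: [0.1, -0.6, -3.0]
finger_gap: 0.0128
gripper_force: 58.6
```

Call:
step_arm([
  [[0,0,0.02,0,255],[0,0,0.04,0,255],[0,0,0.055,0,255],[0,0,0.055,0,255],[0,0,0.055,0,255]],
])

```text
t: 5.92
ee_pos: [0.4659, -0.2341, 0.1435]
tool_rot: [-3.141, 0.0, 2.974]
ft_force: [1.0, -0.2, -2.2]
finger_gap: 0.0129
gripper_force: 58.7
```

Run:
```python
from h import *
st=robot.state();print({k:st[k] for k in("t","ee_pos","tool_rot","ft_force","gripper_force","joint_velocities")})
t=eyes.capture("top")[0][...,::-1].copy(); s=eyes.capture("side")[0][...,::-1].copy()
cv2.imwrite("pics/top3.png",t); cv2.imwrite("pics/side3.png",s)
a=cv2.resize(t[110:260,330:500],(400,353),interpolation=2); b=cv2.resize(s[110:260,280:450],(400,353),interpolation=2)
cv2.imwrite("pics/r3.png",np.hstack([a,b]))
```

```text
{'t': 5.925, 'ee_pos': array([ 0.4658889 , -0.23413516,  0.14348505]), 'tool_rot': array([-3.14132118e+00,  3.89263937e-04,  2.97363892e+00]), 'ft_force': array([ 0.98577986, -0.17977736, -2.16474087]), 'gripper_force': 58.66794168949127, 'joint_velocities': array([ 3.77245811e-04, -1.09385066e-02,  2.80688153e-03, -1.35679293e-02,
       -8.68788309e-05,  8.77586221e-04, -1.13560526e-04])}
```

View pics/r3.png

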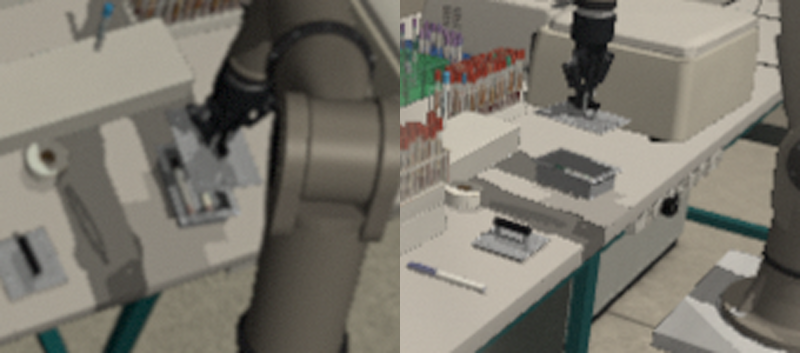

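The lid hangs over the tray: top view centre near (215,155) of the crop, side view lid at (585,118) above the tray at (575,170). I'll descend to about 15 mm above the rim and compare edges from there.

Call:
step_arm([
  [[0,0,0.025,0,255],[0,0,0.05,0,255],[0,0,0.068,0,255],[0,0,0.071,0,255],[0,0,0.071,0,255],[0,0,0.071,0,255]],
])

```text
t: 6.78
ee_pos: [0.4666, -0.2345, 0.0735]
tool_rot: [-3.141, 0.002, 2.974]
ft_force: [-0.9, 0.2, -1.2]
finger_gap: 0.0125
gripper_force: 58.6
```

Run:
```python
from h import *
st=robot.state();print({k:st[k] for k in("t","ee_pos","tool_rot","ft_force","gripper_force")})
z=st["ee_pos"][2]-.0085
t=eyes.capture("top")[0][...,::-1].copy(); s=eyes.capture("side")[0][...,::-1].copy()
cv2.imwrite("pics/top4.png",t); cv2.imwrite("pics/side4.png",s)
c=(.467,-.233)
def rr(n,i,z):
  A=rect(n,i,c,z,.1); return cv2.warpAffine(A,cv2.getRotationMatrix2D((200,200),-9.6,1),(400,400))
A=rr("top",t,z);B=rr("side",s,z);C=rr("top",t,.04);D=rr("side",s,.04)
v=np.vstack([np.hstack([A,B]),np.hstack([C,D])])
for k in range(2):
  for j in range(2): # nominal plate/rim outline
    w,h=((146,100),(140,94))[k]
    x,y=400*j+200,400*k+200; cv2.rectangle(v,(x-w,y-h),(x+w,y+h),(0,0,255),1)
cv2.imwrite("pics/r4.png",cv2.resize(v,(600,600)))
```

```text
{'t': 6.775, 'ee_pos': array([ 0.46659817, -0.2345263 ,  0.07349166]), 'tool_rot': array([-3.14106629e+00,  2.47958815e-03,  2.97363457e+00]), 'ft_force': array([-0.900349  ,  0.22612732, -1.22565496]), 'gripper_force': 58.61013472080231}
```

View pics/r4.png

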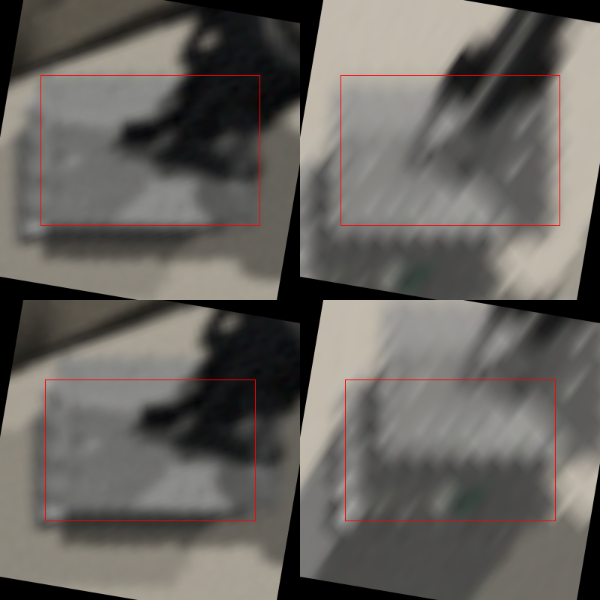

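The lid fits its nominal outline in both views, and it sits about 1 mm off in x and 1.5 mm off in y relative to the rim. I'll correct that and lower it gently.

Call:
step_arm([
  [[0.001,0.0015,0.002,0,255],[0.001,0.0015,0.006,0,255],[0.001,0.0015,0.01,0,255],[0.001,0.0015,0.013,0,255],[0.001,0.0015,0.014,0,255],[0.001,0.0015,0.015,0,255],[0.001,0.0015,0.015,0,255],[0.001,0.0015,0.015,0,255]],
])

```text
t: 7.88
ee_pos: [0.465, -0.2324, 0.0574]
tool_rot: [-3.142, 0.0, 2.973]
ft_force: [0.5, 0.0, -3.2]
finger_gap: 0.0126
gripper_force: 58.6
```

Call:
step_arm([
  [[0,0,0.001,0,255],[0,0,0.002,0,255],[0,0,0.002,0,255],[0,0,0.002,0,255]],
])

```text
t: 8.38
ee_pos: [0.4649, -0.2324, 0.0553]
tool_rot: [3.142, -0.0, 2.974]
ft_force: [0.5, 0.1, -2.7]
finger_gap: 0.0125
gripper_force: 58.6
```

Call:
step_arm([
  [[0,0,0.0005,0,255],[0,0,0.001,0,255],[0,0,0.001,0,255],[0,0,0.001,0,255]],
])

```text
t: 8.88
ee_pos: [0.4649, -0.2324, 0.0543]
tool_rot: [-3.142, 0.0, 2.974]
ft_force: [0.1, -0.4, -2.6]
finger_gap: 0.0128
gripper_force: 58.6
```

Call:
step_arm([
  [[0,0,0.0005,0,255],[0,0,0.001,0,255],[0,0,0.001,0,255],[0,0,0.001,0,255]],
])

```text
t: 9.38
ee_pos: [0.465, -0.2324, 0.0538]
tool_rot: [3.141, 0.0, 2.974]
ft_force: [-1.8, 2.0, 5.5]
finger_gap: 0.0128
gripper_force: 59.6
```

Run:
```python
from h import *
st=robot.state();print({k:st[k] for k in("t","ee_pos","tool_rot","ft_force","wrist_torque")})
```

```text
{'t': 9.375, 'ee_pos': array([ 0.46497938, -0.23236721,  0.05382613]), 'tool_rot': array([3.14132789e+00, 2.80845665e-04, 2.97358696e+00]), 'ft_force': array([-1.81981446,  2.03552401,  5.45934224]), 'wrist_torque': array([0.26895315, 0.52728876, 0.01659409])}
```

Contact came at the expected seated height. Releasing and backing off.

Call:
step_arm([
  [[0,0,0,0,200],[0,0,0,0,120],[0,0,0,0,0],[0,0,0,0,0],[0,0,0,0,0],[0,0,0,0,0]],
])

```text
t: 10.12
ee_pos: [0.4649, -0.2324, 0.0533]
tool_rot: [-3.142, 0.0, 2.974]
ft_force: [0.8, 0.6, 0.0]
finger_gap: 0.0855
gripper_force: 0.0
```

Call:
step_arm([
  [[0,0,-0.02,0,0],[0,0,-0.05,0,0],[0,0,-0.1,0,0],[0,0.04,-0.14,0,0],[0,0.1,-0.16,0,0],[0,0.16,-0.16,0,0],[0,0.22,-0.16,0,0],[0,0.28,-0.16,0,0]],
])

```text
t: 11.12
ee_pos: [0.5119, 0.0455, 0.2137]
tool_rot: [3.141, 0.001, 2.973]
ft_force: [0.5, -0.6, -0.4]
finger_gap: 0.085
gripper_force: 0.0
```

Call:
step_arm([
  [[0,0.06,0,0,0],[0,0.12,0,0,0],[0,0.18,0,0,0],[0.03,0.23,0,0,0],[0.05,0.28,0,0,0],[0.05,0.31,0,0,0],[0.05,0.31,0,0,0]],
])

```text
t: 12.0
ee_pos: [0.5127, 0.3614, 0.2124]
tool_rot: [3.141, -0.002, 2.979]
ft_force: [-1.0, -0.7, -0.1]
finger_gap: 0.0855
gripper_force: 0.0
```

Run:
```python
from h import *
st=robot.state();print({k:st[k] for k in("t","ee_pos","finger_gap","ft_force")})
t=eyes.capture("top")[0][...,::-1].copy(); s=eyes.capture("side")[0][...,::-1].copy()
cv2.imwrite("pics/top5.png",t); cv2.imwrite("pics/side5.png",s)
c=(.466,-.233)
def rr(n,i,z):
  A=rect(n,i,c,z,.1); return cv2.warpAffine(A,cv2.getRotationMatrix2D((200,200),-9.6,1),(400,400))
v=np.hstack([rr("top",t,.043),rr("side",s,.043)])
crop=np.hstack([cv2.resize(t[140:240,350:460],(400,200+164),interpolation=2)[:200],cv2.resize(s[160:210,320:420],(400,200),interpolation=2)])
cv2.imwrite("pics/r5.png",np.vstack([v,crop]))
br=lambda A:A[...,2].astype(int)-A[...,0]
for n,i in(("top",t),("side",s)):
  for th in(8,10): print(n,fit(br(rect(n,i,c,.043,.1))<th,c,.1))
```

```text
{'t': 12.0, 'ee_pos': array([0.51268814, 0.36138055, 0.21241288]), 'finger_gap': 0.08546175279965129, 'ft_force': array([-0.98460508, -0.66367161, -0.05121759])}
top [ 0.4655 -0.2456  0.1464  0.0719 -8.427   0.4594]
top [ 0.4652 -0.2451  0.15    0.0749 -8.3659  0.473 ]
side [  0.4532  -0.223    0.179    0.1715 -90.       0.7186]
side [  0.453   -0.224    0.181    0.174  -90.       0.7266]
```

View pics/r5.png

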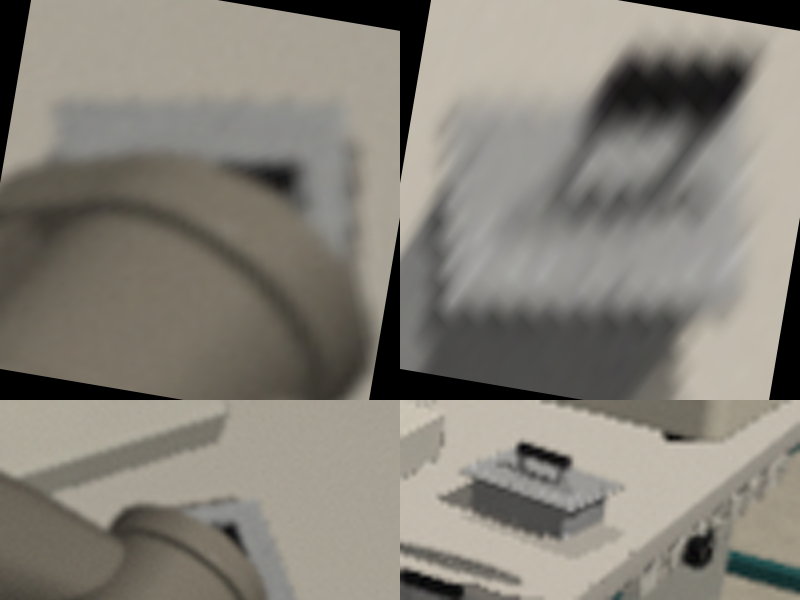

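The lid lies flat on the rim, with the plate square to the -9.6° frame in both panels. I'll move the arm to its start place for an unobstructed top view.

Call:
step_arm([
  [[0.03,0.01,0,0,0],[0.08,0.02,0,0,0],[0.13,0.04,0,0,0],[0.18,0.05,0,0,0],[0.23,0.065,0,0,0],[0.28,0.08,0,0,0],[0.315,0.09,0,0,0],[0.315,0.09,0,0,0]],
])

```text
t: 13.1
ee_pos: [0.2159, 0.4996, 0.2135]
tool_rot: [3.141, -0.002, 2.978]
ft_force: [0.2, 0.2, -0.2]
finger_gap: 0.0855
gripper_force: 0.0
```

Run:
```python
from h import *
t=eyes.capture("top")[0][...,::-1].copy(); cv2.imwrite("pics/top6.png",t)
t0=cv2.imread("pics/top0.png"); c=(.466,-.233)
br=lambda A:A[...,2].astype(int)-A[...,0]
for nm,i,z in(("lid",t,.043),("tray0",t0,.04)):
  for th in(6,10):
    m=br(rect("top",i,c,z,.1))<th; m[:,:25]=0; print(nm,fit(m,c,.1))
def rr(i,z):
  A=rect("top",i,c,z,.1); return cv2.warpAffine(A,cv2.getRotationMatrix2D((200,200),-9.6,1),(400,400))
v=np.hstack([rr(t,.043),rr(t0,.04)])
for j,(w,h) in enumerate(((146,100),(140,94))): cv2.rectangle(v,(400*j+200-w,200-h),(400*j+200+w,200+h),(0,0,255),1)
cv2.imwrite("pics/r6.png",v)
```

```text
lid [ 0.4646 -0.2285  0.1505  0.1025 -9.4623  0.9334]
lid [ 0.4651 -0.2257  0.1559  0.1125 -9.4623  0.9151]
tray0 [ 0.4648 -0.2286  0.1486  0.0994 -9.5095  0.9185]
tray0 [ 0.4645 -0.2273  0.1527  0.1061 -9.9581  0.9194]
```

View pics/r6.png

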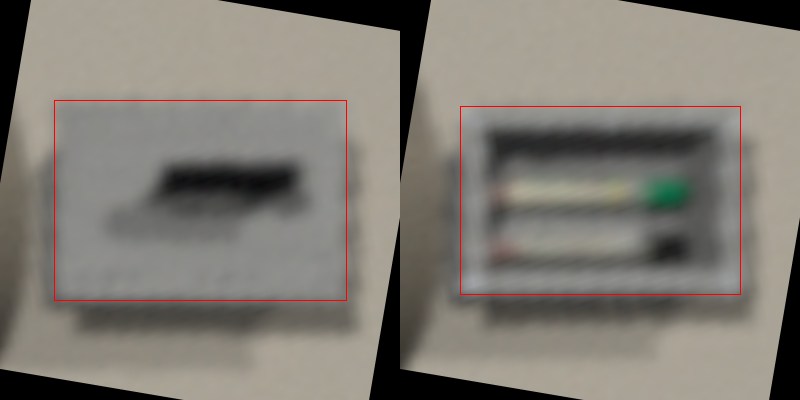

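The lid (left panel) matches its 146x100 outline, concentric with the tray's earlier rim outline (right panel) to about 1–2 mm, at -9.5°. It is seated, square and released, so I'm handing in.

```bash
python3 -c "
from cell import robot
print(robot.hand_in())"
```

```text
the job is handed in; nothing more can be done
None
```

The oblong lid lies flat on the tray, square with the rim and centred to about 1–2 mm by the last camera check, and the gripper has let go; I handed the job in at about 13 s, with the square lid and dish left alone.

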